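# Tighten the log clamp's collar with the steel bar

## Robot

A 6-joint arm with a two-finger parallel gripper is mounted at the origin on the work surface. World frame = base frame: x ahead of the robot, y to its left, z up, the work surface at z = 0. Lengths are in m, angles in rad, forces in N, time in s.
With the tool pointing down it reaches from about 0.3 to 0.875 m from the base axis. Payload 6.4 kg.
Tool frame: the origin (TCP) lies midway between the tips of the shut fingers; the grasp point (between the pads) lies 19 mm behind it (bot.grasp_offset is the distance from the TCP to the grasp point, in m); z points along the fingers, y is the line along which they close (so a half turn about z gives the same grasp; the last joint's range is limited). The gripper opens to 85 mm and grips with 20 to 120 N. Pads are 22 mm wide; open, the fingers measure 114 mm over their backs; the gripper's body (76 mm by 85 mm) begins 54 mm behind the grasp point. The pads swing forward as they close: fully open they stand 13 mm farther back than shut.
Start: joints at [-1.486, 0.181, 1.607, -0, 1.354, -0.206], TCP at [0.165, -0.551, 0.231] pointing down, gripper open.
Joint ranges: [-2.99, 2.99], [-0.89, 2.07], [0.3, 2.58], [-1.14, 4.28], [0, 2.63], [-3.12, 3.12]. Speed limits (rad/s): [2.57, 2.57, 3.01, 3.14, 3.14, 3.14].

## Interface

Orientations are given as a unit quaternion [w, x, y, z].
In Python, from workcell import bot gives the robot as it stands. The module is installed in compiled form; this text tells all that it offers.
- The arm moves only by the tool step_arm, never from a script. Its argument "rows" is a list of rows, each a list of 7 numbers: the shift along the world's x, y, z in m, then the turn, a rotation vector about the world's x, y, z in degrees, then the finger opening in m, from 0 to 0.0854. A call has 1 to 20 rows; each row is the pose to reach, as a shift and turn from the pose commanded when the call began; what a row does not reach only later rows make up. A row lasts 1/10 s, in which the tool goes at most 50 mm and 8.59 degrees, less where a joint would pass 70% of its speed; a pose out of reach is approached as far as the arm can. A call with a gripper value outside its range is refused whole. The fingers move at their own pace and stop on an object; "grip_force" is the grip in N (left out, the last holds). Time passes only in rows, so rows that repeat a pose let the fingers close. It gives the time, the measured TCP pose, the force, the opening and the grip force at its end, in the units of the state.
- bot.get_obs(): the state, without advancing time (a new reading comes with each control period).
- bot.grab_frame(name): name is "side" or "top"; returns a dict with "img" (400x640x3 uint8, red, green, blue), "fx", "fy", "cx", "cy" (pixels), "rvec" (rotation vector, rad) and "tvec" (3), from world to camera coordinates, as OpenCV has them. Camera axes: x right, y down, z forward; pixel columns grow to the right and rows downward; lengths in m; the calibration is good to about 2 mm. A picture is of the moment at which its call begins. There is no depth.
- bot.close_job(): hands the job in; it is judged then, once.
The state is a dict: "time_s": time; "qpos": joint angles; "qvel": joint speeds; "joint_efforts": joint torques, N m; "ee_pos": TCP position; "tcp_rot": TCP orientation; "contact_force": force on the tool from outside, world axes, zero at the start; "wrist_torque": the same for the moment, N m; "gripper_width": finger opening in m; "grip_force": force on a finger pad.
Only numpy, scipy, OpenCV 4.12 (cv2) and the standard library are available. Lean on these libraries where they do the work, as an engineer would, in place of code of your own. Each camera call takes 0.05 s, during which the arm holds its last target. There are 200 camera calls.

## Task

Tighten the screw clamp on the insect-hotel log. Take the steel bar with the orange sleeve out of the rod block, put it down into the blue-marked socket of the collar and pull that socket round clockwise (seen from above) to the red pointer; then move the bar to the yellow-marked socket and pull that one clockwise to the pointer too. Stop there and let go, leaving the bar standing in the yellow socket.

Things in the scene. Friction and masses are not known exactly. Their poses are not given: they have to be found in the camera images.
- bar_mid (a point): Centre of the loose round steel bar, 150 mm long, about 180 g, upright, z up. Lower 80 mm bare, 14 mm thick; upper 70 mm an orange sleeve, 20 mm thick: grip it 35 to 40 mm above this point. It stands 40 mm deep in a dark wooden block 55 mm high, in one of three holes 80 mm apart; a bamboo cane and a pale dowel stand in the others.
- socket_blue (a point): Mouth centre, at the collar's top, of the blue-marked socket: square, 24 mm wide, 36 mm deep; moves with the collar. Collar: aluminium, 154 mm across, six sockets 60 degrees apart, 58 mm from the axis. It turns easily (2 to 3 N), stays put, sinks 3 mm per radian clockwise. Blue starts 40 to 80 degrees short of the pointer. A bar fully in has its centre 39 mm above this point.
- socket_yellow (a point): The same for the yellow-marked socket, the next one behind the blue (60 degrees anticlockwise of it seen from above).
- clamp: Fixed clamp: plywood base 260 mm square, log slice, collar (top 121 to 129 mm high). Origin: on the collar's vertical axis, at table level. Red pointer: on the clamp's own -x side, 117 mm from the axis, 118 mm high. A steel arm 18 mm wide crosses the collar from axis to a post, 50 degrees clockwise past the pointer, top 162 mm high: it stops the bar, but fingers on the sleeve stay above it.
Not all that is in view belongs to the job. What is shaped like the part that bears bar_mid but purple is not meant.

How it is judged:
On the way, in this order (a step that is already met when the one before it is completed fails the run):
1. the bar is in the blue socket and that socket is at the pointer (horizontal distance between bar_mid and socket_blue below 0.02 m and z of bar_mid in the frame of socket_blue below 0.06 m and y of socket_blue in the frame of clamp between -0.015 and 0.015 m and x of socket_blue in the frame of clamp below 0 m), for 0.2 s.
2. the bar is in the yellow socket and that socket is at the pointer (horizontal distance between bar_mid and socket_yellow below 0.02 m and z of bar_mid in the frame of socket_yellow below 0.06 m and y of socket_yellow in the frame of clamp between -0.015 and 0.015 m and x of socket_yellow in the frame of clamp below 0 m), for 0.2 s.
At the end, for the whole second after the job is handed in: The yellow socket is at the pointer (within 15 mm sideways of the line from the axis to the pointer), and the bar, released, stands in it at least 15 mm deep, leaning less than 28 degrees (y of socket_yellow in the frame of clamp between -0.015 and 0.015 m and x of socket_yellow in the frame of clamp below 0 m and horizontal distance between bar_mid and socket_yellow below 0.035 m and z of bar_mid in the frame of socket_yellow below 0.06 m and angle between bar_mid's own z axis and vertical below 0.5 rad); the robot touches nothing.
It also fails if it takes over 54 s, if anything falls off the work surface, if the arm or the gripper's body presses on something with over 40 N, if the wrist force passes 120 N, or if a joint passes its speed limit or range.

## Working session

There is one attempt and no reset: what is moved stays moved. The work goes in short steps, Python scripts to look and compute and a tool call to move; the robot and the scene stay as the last step left them, time stands still between calls to the robot, and variables do not carry over. Pictures are saved under pics/ and viewed, at most 10 in all, crops included, and the job is handed in when it is done.

Besides the shell and the picture viewer there is one more tool, called in YAML: its name, and indented under it one key for each argument. step_arm: Moves the arm, as the interface text tells. Its arguments: {"type":"object","properties":{"rows":{"type":"array","items":{"type":"array","items":{"type":"number"}}},"grip_force":{"type":"number"}},"required":["rows"]}

```bash
mkdir -p pics
cat > h.py <<'E'
import numpy as np, cv2
from workcell import bot
def snap(n,fn):
    f=bot.grab_frame(n); cv2.imwrite('pics/'+fn,f['img'][:,:,::-1]); return f
def K(f): return np.array([[f['fx'],0,f['cx']],[0,f['fy'],f['cy']],[0,0,1.]])
def ray(f,u,v):
    R=cv2.Rodrigues(np.array(f['rvec'],float))[0]; t=np.array(f['tvec'],float).ravel()
    return -R.T@t, R.T@np.linalg.inv(K(f))@np.array([u,v,1.])
def atz(f,u,v,z):
    c,d=ray(f,u,v); return c+d*(z-c[2])/d[2]
def proj(f,P): return cv2.projectPoints(np.array(P,float).reshape(-1,1,3),np.array(f['rvec'],float),np.array(f['tvec'],float),K(f),None)[0].reshape(-1,2)
E
python3 - <<'E'
from h import *
for n in('top','side'):
    f=snap(n,n+'0.png'); print(n,ray(f,320,200),f['fx'])
print(bot.get_obs())
E
```

```text
top (array([0.536767  , 0.1052018 , 0.87221421]), array([ 2.96480174e-02,  1.97593019e-04, -9.99680267e-01])) 413.92533985534743
side (array([ 0.45103447, -0.70156137,  0.6194031 ]), array([ 0.10351277,  0.80974124, -0.57841266])) 516.9670202441786
{'time_s': 0.1, 'qpos': array([-1.48629353e+00,  1.81491662e-01,  1.60791862e+00,  3.37743322e-05,
        1.35382473e+00, -2.06281188e-01]), 'qvel': array([-0.00011146, -0.00144632, -0.00486884, -0.0002244 , -0.00043854,
       -0.00022672]), 'joint_efforts': array([-2.57899565e-04, -4.45881522e+01, -3.52239239e+01, -2.43998784e-04,
        4.18185897e-03,  6.47542137e-06]), 'ee_pos': array([ 0.16484797, -0.5503316 ,  0.23045512]), 'tcp_rot': array([-8.18651616e-04,  9.89449385e-01,  1.44876639e-01,  6.64275802e-05]), 'contact_force': array([-0.21520162, -0.21884509,  0.51712916]), 'wrist_torque': array([ 0.00493598, -0.004574  , -0.04698749]), 'grip_force': 0.0, 'gripper_width': 0.0851667706252385}
```

View pics/top0.png

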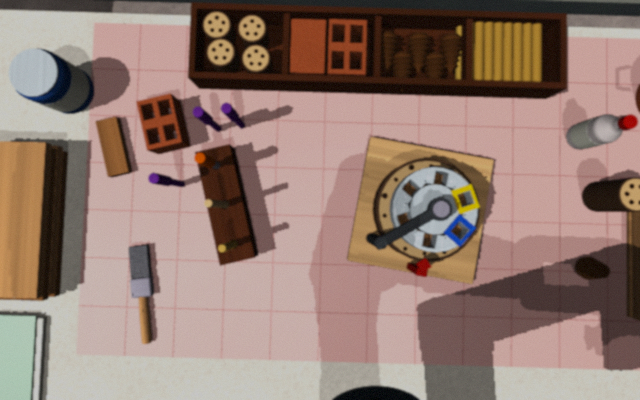

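View pics/side0.png

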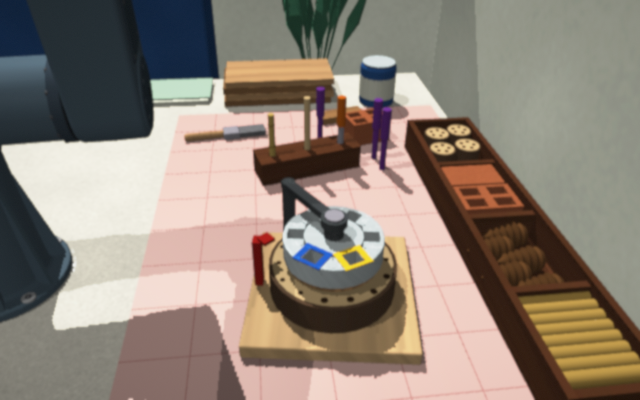

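The top view has image up = +x and left = +y. The orange bar is at about (200,158), with the purple lookalikes at (205,118), (232,112) and (155,180). The clamp axis is near (437,207), blue socket (460,231), yellow (466,198), pointer (422,268). The side view agrees: orange bar at about (341,105), blue (313,257), yellow (352,257).

Run:
```python
from h import *
ims=[]
for n,(x,y,w,h) in(('top',(340,130,160,150)),('top',(140,90,130,130)),('side',(240,80,160,110))):
    f=bot.grab_frame(n); im=f['img'][:,:,::-1]
    hsv=cv2.cvtColor(im.copy(),cv2.COLOR_BGR2HSV)
    if x!=140:
      for nm,lo,hi in(('orange',(6,200,120),(16,255,255)),('blue',(105,150,90),(125,255,255)),('yellow',(24,170,120),(32,255,255)),('red',(0,200,60),(4,255,255)),('purple',(130,120,30),(150,255,255))):
        m=cv2.inRange(hsv,lo,hi); k,l,s,c=cv2.connectedComponentsWithStats(m)
        for i in range(1,k):
            if s[i,4]>20: print(n,nm,s[i],c[i].round(1))
    cv2.imwrite(f'pics/c{n}{x}.png',cv2.resize(im[y:y+h,x:x+w],None,fx=4,fy=4,interpolation=cv2.INTER_CUBIC))
```

```text
top orange [196 152   9  12  82] [200.  157.5]
top blue [28 96 15  4 30] [35.1 97.7]
top blue [444 215  32  31 322] [459.4 230. ]
top yellow [452 184  28  29 310] [465.5 198.3]
top red [619 116  18  13 171] [627.7 121.9]
top red [408 259  22  17 206] [420.3 267. ]
top purple [222 104  22  23 167] [230.8 113.6]
top purple [193 107  27  23 184] [202.8 116.5]
top purple [149 174  20  11 109] [156.2 178.9]
side blue [362  65   9   6  28] [365.7  67.7]
side blue [294 244  37  26 316] [312.3 256.3]
side yellow [334 246  38  25 312] [352.6 257.9]
side red [254 234  19  50 389] [259.5 255. ]
side purple [317  87   8  50 229] [320.  105.1]
side purple [373  99  18  70 678] [380.4 126.5]
```

View pics/ctop340.png

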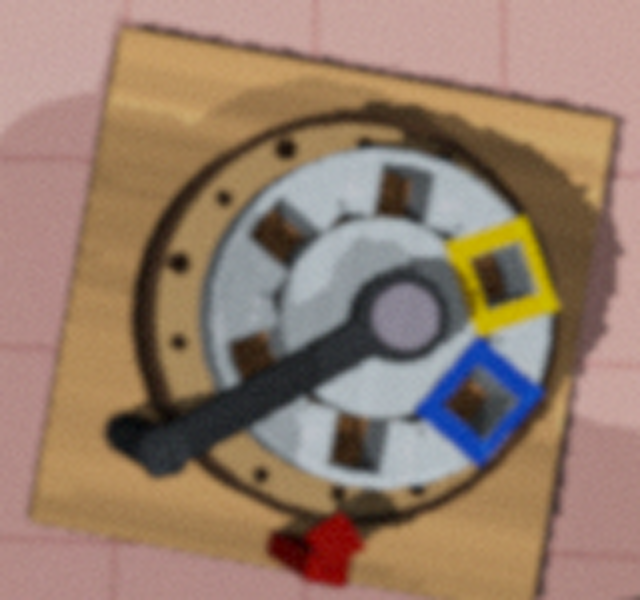

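View pics/ctop140.png

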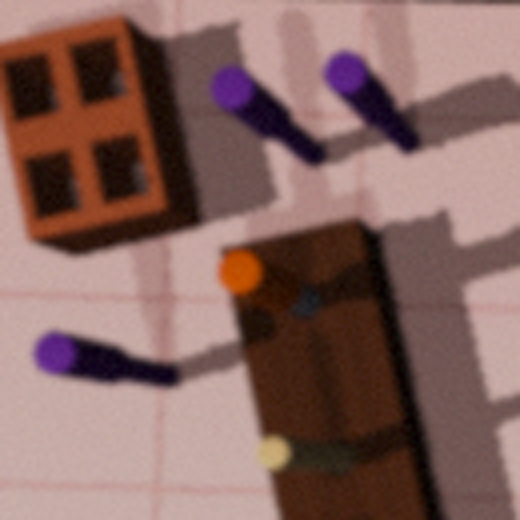

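View pics/cside240.png

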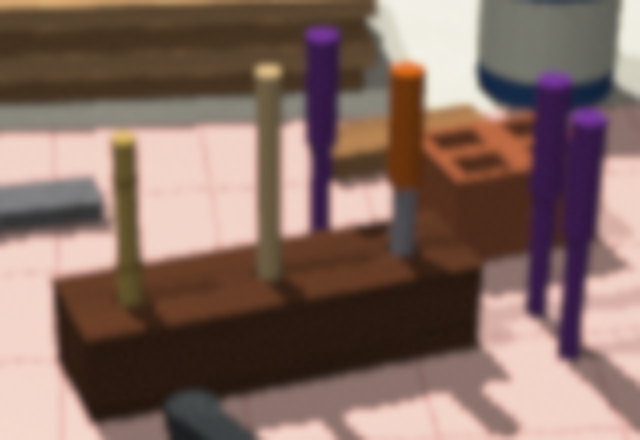

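Crops: blue frame centre at top (460.5,230.5), yellow (465.8,199). The orange bar top is at (200,157.8) in the top view and about (341.7,97.3) in the side view. Purple bars stand free on the table around the block.

```bash
cat > m.py <<'E'
from h import *
ft=bot.grab_frame('top'); fs=bot.grab_frame('side')
def tri(a,b):
    A=[];y=[]
    for f,p in((ft,a),(fs,b)):
        c,d=ray(f,*p); d/=np.linalg.norm(d); M=np.eye(3)-np.outer(d,d); A.append(M); y.append(M@c)
    return np.linalg.lstsq(np.vstack(A),np.hstack(y),rcond=None)[0].round(4)
T=lambda x,y:(340+x/4-.4,130+y/4-.4)
U=lambda x,y:(140+x/4-.4,90+y/4-.4)
E
python3 - <<'E'
from m import *
print('bar',tri((200,157.5),(341.3,97)),atz(ft,200,157.5,.165),'side',atz(fs,341.3,97,.165), 'barbase side z.055',atz(fs,240+402/4-.4,80+252/4-.8,.055))
print('dowel top',tri(U(274,453),(240+269/4,80+72/4)))
b=tri(T(482,402),(312.7,257));y=tri(T(503,276),(352.8,258));print('blue',b,'yel',y)
for z in(.121,.125,.129):
    B=atz(ft,*T(482,402),z);Y=atz(ft,*T(503,276),z)
    d=B-Y; th=np.radians(60); 
    for s in(-1,1):
        R=np.array([[np.cos(s*th),-np.sin(s*th)],[np.sin(s*th),np.cos(s*th)]]); ax=Y[:2]+R@d[:2]
        print(z,B[:2],Y[:2],np.linalg.norm(d),'axis',ax)
print('hub z.17',atz(ft,*T(405,317),.17))
for z in(.0,.02): print('ply',[atz(ft,*T(*p),z)[:2].round(4) for p in((120,28),(618,118),(30,518))])
print('ptr',atz(ft,*T(340,550),.118)[:2])
for p in((234,88),(346,72),(56,354)): print('purple top',atz(ft,*U(*p),.15)[:2])
for p in((318,160),(412,150),(172,380)): print('purple base',atz(ft,*U(*p),.0)[:2])
print('block',[atz(ft,*U(*p),.055)[:2].round(3) for p in((225,250),(362,222),(430,515))])
print(bot.get_obs()['time_s'])
E
```

```text
bar [0.6242 0.3143 0.1619] [0.62448969 0.31330278 0.165     ] side [0.62238717 0.30730539 0.165     ] barbase side z.055 [0.62361924 0.30747615 0.055     ]
dowel top [0.5476 0.2943 0.1715]
blue [ 0.5124 -0.1484  0.1254] yel [ 0.5691 -0.1569  0.1258]
0.121 [ 0.51212101 -0.1499253 ] [ 0.56948904 -0.15863386] 0.058025257254409275 axis [ 0.54834686 -0.1045974 ]
0.121 [ 0.51212101 -0.1499253 ] [ 0.56948904 -0.15863386] 0.058025257254409275 axis [ 0.53326319 -0.20396176]
0.125 [ 0.51225224 -0.14856682] [ 0.56931481 -0.15722901] 0.05771628941906461 axis [ 0.5482852  -0.10348028]
0.125 [ 0.51225224 -0.14856682] [ 0.56931481 -0.15722901] 0.05771628941906461 axis [ 0.53328185 -0.20231555]
0.129 [ 0.51238348 -0.14720834] [ 0.56914057 -0.15582416] 0.05740732158372004 axis [ 0.54822354 -0.10236316]
0.129 [ 0.51238348 -0.14720834] [ 0.56914057 -0.15582416] 0.05740732158372004 axis [ 0.53330051 -0.20066934]
hub z.17 [ 0.54870914 -0.10007533  0.17      ]
ply [array([0.7004, 0.0041]), array([ 0.6604, -0.2609]), array([0.4405, 0.0449])]
ply [array([0.6966, 0.0065]), array([ 0.6575, -0.2525]), array([0.4428, 0.0463])]
ptr [ 0.44330926 -0.08760864]
purple top [0.70740183 0.32454436]
purple top [0.71601813 0.27558332]
purple top [0.58775737 0.39714302]
purple base [0.70564387 0.32392012]
purple base [0.71250661 0.27429389]
purple base [0.58644947 0.39604453]
block [array([0.649, 0.354]), array([0.665, 0.287]), array([0.521, 0.248])]
0.35
```

step_arm:
  rows:
    - [0.023,0.043,0.03,0,0,0,0.06]
    - [0.046,0.086,0.05,0,0,0,0.06]
    - [0.459,0.8615,0.05,0,0,0,0.06]
    - [0.459,0.8615,0.05,0,0,0,0.06]
    - [0.459,0.8615,0.05,0,0,0,0.06]
    - [0.459,0.8615,0.05,0,0,0,0.06]
    - [0.459,0.8615,0.05,0,0,0,0.06]
    - [0.459,0.8615,0.05,0,0,0,0.06]
    - [0.459,0.8615,0.05,0,0,0,0.06]
    - [0.459,0.8615,0.05,0,0,0,0.06]
    - [0.459,0.8615,0.05,0,0,0,0.06]
    - [0.459,0.8615,0.05,0,0,0,0.06]
    - [0.459,0.8615,0.05,0,0,0,0.06]
    - [0.459,0.8615,0.05,0,0,0,0.06]
    - [0.459,0.8615,0.05,0,0,0,0.06]
    - [0.459,0.8615,0.05,0,0,0,0.06]
    - [0.459,0.8615,0.05,0,0,0,0.06]
    - [0.459,0.8615,0.05,0,0,0,0.06]
    - [0.459,0.8615,0.05,0,0,0,0.06]
    - [0.459,0.8615,0.05,0,0,0,0.06]
  grip_force: 60

```text
time_s: 2.35
ee_pos: [0.6244, 0.3135, 0.2808]
tcp_rot: [-0.0, 0.989, 0.146, -0.0]
contact_force: [1.4, 0.4, 0.2]
gripper_width: 0.0601
grip_force: 0.0
```

step_arm:
  rows:
    - [0,0,-0.03,0,0,0,0.06]
    - [0,0,-0.06,0,0,0,0.06]
    - [0,0,-0.09,0,0,0,0.06]
    - [0,0,-0.12,0,0,0,0.06]
    - [0,0,-0.14,0,0,0,0.06]
    - [0,0,-0.16,0,0,0,0.06]
    - [0,0,-0.175,0,0,0,0.06]
    - [0,0,-0.175,0,0,0,0.06]
    - [0,0,-0.175,0,0,0,0.04]
    - [0,0,-0.175,0,0,0,0.03]
    - [0,0,-0.175,0,0,0,0.022]

```text
time_s: 3.45
ee_pos: [0.6248, 0.3109, 0.1079]
tcp_rot: [-0.0, 0.989, 0.145, 0.001]
contact_force: [-0.3, -0.9, -0.0]
gripper_width: 0.0217
grip_force: 0.0
```

Run:
```python
from h import *
f=bot.grab_frame('side'); cv2.imwrite('pics/g.png',cv2.resize(f['img'][60:200,230:420,::-1],None,fx=4,fy=4,interpolation=2))
o=bot.get_obs();print(o['ee_pos'],o['contact_force'],o['gripper_width'])
```

```text
[0.62465599 0.31091263 0.10775913] [-0.07727504  0.24368801  0.74998772] 0.022309491087415728
```

View pics/g.png

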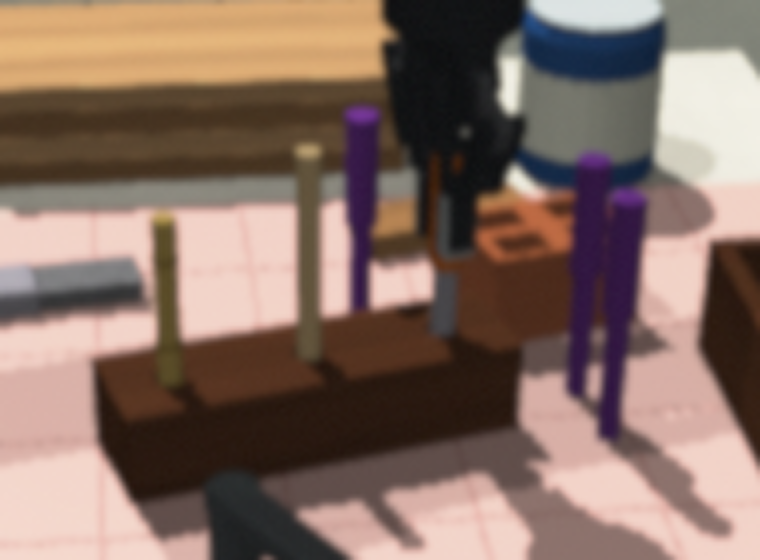

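The fingers straddle the sleeve (finger at about (458,200), bar at (443,230) in the crop), and the tips end just above the sleeve's lower edge. Closing and lifting.

step_arm:
  rows:
    - [0,0,0,0,0,0,0.01]
    - [0,0,0,0,0,0,0.01]
    - [0,0,0,0,0,0,0.01]
    - [0,0,0,0,0,0,0.01]
    - [0,0,0.01,0,0,0,0.01]
    - [0,0,0.025,0,0,0,0.01]
    - [0,0,0.04,0,0,0,0.01]
    - [0,0,0.06,0,0,0,0.01]
    - [0,0,0.09,0,0,0,0.01]
    - [0,0,0.12,0,0,0,0.01]
    - [0,0,0.16,0,0,0,0.01]
    - [0,0,0.2,0,0,0,0.01]
    - [0,0,0.2,0,0,0,0.01]
    - [0,0,0.2,0,0,0,0.01]

```text
time_s: 4.9
ee_pos: [0.6242, 0.3103, 0.3088]
tcp_rot: [0.0, 0.989, 0.145, 0.002]
contact_force: [-0.8, -0.3, -2.6]
gripper_width: 0.0186
grip_force: 58.8
```

step_arm:
  rows:
    - [-0.004,-0.016,0,0,0,0,0.01]
    - [-0.012,-0.05,0,0,0,0,0.01]
    - [-0.0225,-0.092,0,0,0,0,0.01]
    - [-0.0335,-0.138,0,0,0,0,0.01]
    - [-0.045,-0.184,0,0,0,0,0.01]
    - [-0.056,-0.23,0,0,0,0,0.01]
    - [-0.0675,-0.276,0,0,0,0,0.01]
    - [-0.079,-0.322,0,0,0,0,0.01]
    - [-0.09,-0.368,0,0,0,0,0.01]
    - [-0.1,-0.41,0,0,0,0,0.01]
    - [-0.108,-0.444,0,0,0,0,0.01]
    - [-0.112,-0.459,0,0,0,0,0.01]
    - [-0.112,-0.459,-0.025,0,0,0,0.01]
    - [-0.112,-0.459,-0.05,0,0,0,0.01]
    - [-0.112,-0.459,-0.065,0,0,0,0.01]
    - [-0.112,-0.459,-0.065,0,0,0,0.01]
    - [-0.112,-0.459,-0.065,0,0,0,0.01]

```text
time_s: 6.6
ee_pos: [0.5119, -0.1479, 0.2413]
tcp_rot: [-0.0, 0.989, 0.145, -0.0]
contact_force: [0.5, 0.3, -1.8]
gripper_width: 0.0185
grip_force: 58.9
```

Run:
```python
from h import *
ims=[]
for n,(x,y) in(('side',(230,150)),('top',(380,140))):
    f=bot.grab_frame(n); ims.append(cv2.resize(f['img'][y:y+145,x:x+100,::-1],None,fx=4,fy=4,interpolation=2))
cv2.imwrite('pics/b.png',np.hstack(ims))
o=bot.get_obs();print(o['ee_pos'],o['contact_force'],o['gripper_width'])
f=bot.grab_frame('side');e=o['ee_pos'];print(proj(f,[[.5122,-.1485,.125],[e[0],e[1],e[2]-.0915],[e[0],e[1],e[2]-.0115]]))
```

```text
[ 0.51264231 -0.1483742   0.24260576] [-0.05459287  0.57739362 -1.54794625] 0.01863022847101947
[[312.47860317 257.26796741]
 [312.86935567 243.08661563]
 [313.17434206 196.13876479]]
```

View pics/b.png

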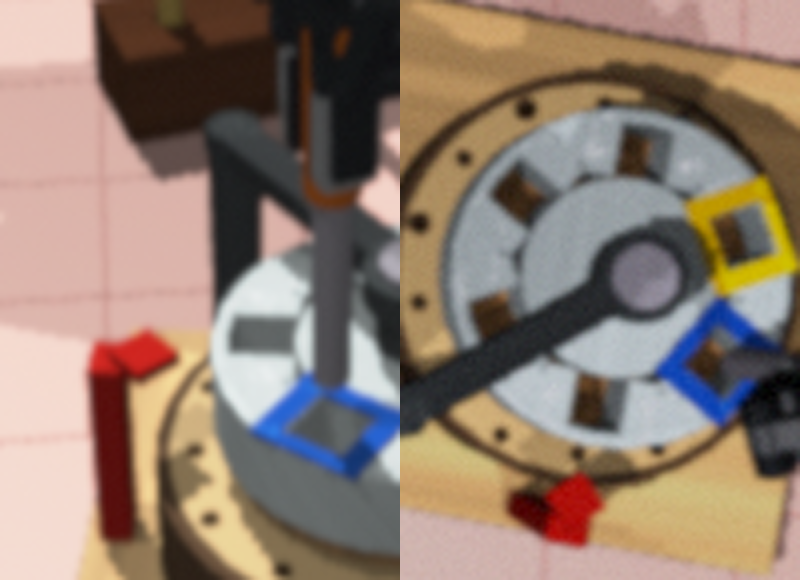

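Bar bottom at crop (332,380), as predicted, above the blue socket centre (330,425). Bar is upright. Lowering.

step_arm:
  rows:
    - [0,0,-0.01,0,0,0,0.01]
    - [0,0,-0.02,0,0,0,0.01]
    - [0,0,-0.027,0,0,0,0.01]
    - [0,0,-0.034,0,0,0,0.01]
    - [0,0,-0.041,0,0,0,0.01]
    - [0,0,-0.048,0,0,0,0.01]
    - [0,0,-0.055,0,0,0,0.01]
    - [0,0,-0.055,0,0,0,0.01]

```text
time_s: 7.55
ee_pos: [0.5112, -0.148, 0.185]
tcp_rot: [-0.001, 0.989, 0.145, -0.001]
contact_force: [-0.5, 0.2, -2.4]
gripper_width: 0.0188
grip_force: 58.9
```

Run:
```python
import numpy as np
ax=np.array([.5483,-.1032]);p0=np.array([.5120,-.1483])
for a in np.append(np.arange(227.4,170,-4),168.5):
    r=np.radians(a);p=ax+.058*np.array([np.cos(r),np.sin(r)])-p0
    print([round(p[0],4),round(p[1],4),round(-.003*np.radians(231.4-a),4),0,0,0,.01],end=', ')
```

```text
[np.float64(-0.003), np.float64(0.0024), np.float64(-0.0002), 0, 0, 0, 0.01], [np.float64(-0.0058), np.float64(0.0052), np.float64(-0.0004), 0, 0, 0, 0.01], [np.float64(-0.0085), np.float64(0.0083), np.float64(-0.0006), 0, 0, 0, 0.01], [np.float64(-0.011), np.float64(0.0115), np.float64(-0.0008), 0, 0, 0, 0.01], [np.float64(-0.0132), np.float64(0.0149), np.float64(-0.001), 0, 0, 0, 0.01], [np.float64(-0.0152), np.float64(0.0184), np.float64(-0.0013), 0, 0, 0, 0.01], [np.float64(-0.0169), np.float64(0.0221), np.float64(-0.0015), 0, 0, 0, 0.01], [np.float64(-0.0184), np.float64(0.0258), np.float64(-0.0017), 0, 0, 0, 0.01], [np.float64(-0.0196), np.float64(0.0297), np.float64(-0.0019), 0, 0, 0, 0.01], [np.float64(-0.0206), np.float64(0.0336), np.float64(-0.0021), 0, 0, 0, 0.01], [np.float64(-0.0212), np.float64(0.0376), np.float64(-0.0023), 0, 0, 0, 0.01], [np.float64(-0.0216), np.float64(0.0417), np.float64(-0.0025), 0, 0, 0, 0.01], [np.float64(-0.0217), np.float64(0.0457), np.float64(-0.0027), 0, 0, 0, 0.01], [np.float64(-0.0215), np.float64(0.0498), np.float64(-0.0029), 0, 0, 0, 0.01], [np.float64(-0.021), np.float64(0.0538), np.float64(-0.0031), 0, 0, 0, 0.01], [np.float64(-0.0205), np.float64(0.0567), np.float64(-0.0033), 0, 0, 0, 0.01],
```

step_arm:
  rows:
    - [-0.003,0.0024,0,0,0,0,0.01]
    - [-0.006,0.005,0,0,0,0,0.01]
    - [-0.0085,0.008,0,0,0,0,0.01]
    - [-0.011,0.0115,-0.001,0,0,0,0.01]
    - [-0.013,0.015,-0.001,0,0,0,0.01]
    - [-0.015,0.0185,-0.001,0,0,0,0.01]
    - [-0.017,0.022,-0.0015,0,0,0,0.01]
    - [-0.0185,0.026,-0.0015,0,0,0,0.01]
    - [-0.0195,0.03,-0.002,0,0,0,0.01]
    - [-0.0205,0.0335,-0.002,0,0,0,0.01]
    - [-0.021,0.0375,-0.002,0,0,0,0.01]
    - [-0.0215,0.0415,-0.0025,0,0,0,0.01]
    - [-0.0215,0.0455,-0.0025,0,0,0,0.01]
    - [-0.0215,0.05,-0.003,0,0,0,0.01]
    - [-0.021,0.054,-0.003,0,0,0,0.01]
    - [-0.0205,0.0565,-0.003,0,0,0,0.01]
    - [-0.0205,0.0565,-0.003,0,0,0,0.01]

```text
time_s: 9.25
ee_pos: [0.4911, -0.0911, 0.1831]
tcp_rot: [-0.001, 0.989, 0.145, -0.0]
contact_force: [0.7, -0.5, -1.1]
gripper_width: 0.0185
grip_force: 58.8
```

```bash
cat >> h.py <<'E'
AX=np.array([.5483,-.1032])
def collar(fn,z=.122):
    ims=[]
    for n,(x,y,w) in(('side',(230,160,160)),('top',(385,150,110))):
        f=bot.grab_frame(n); im=f['img'][:,:,::-1]; ims.append(cv2.resize(im[y:y+125,x:x+w],None,fx=2.9,fy=4,interpolation=2))
        hsv=cv2.cvtColor(im.copy(),cv2.COLOR_BGR2HSV)
        for nm,lo,hi in(('blue',(105,150,90),(125,255,255)),('yellow',(24,170,120),(32,255,255))):
            m=cv2.inRange(hsv,lo,hi); m[:150]=0;m[300:]=0;m[:,:230]=0;m[:,500:]=0
            k,l,s,c=cv2.connectedComponentsWithStats(m)
            if k<2: print(n,nm,'none'); continue
            i=1+np.argmax(s[1:,4]); (cu,cv_),_,_=cv2.minAreaRect(np.argwhere(l==i)[:,::-1].astype(np.float32))
            p=atz(f,cu,cv_,z)[:2]; d=p-AX; print(n,nm,s[i,4],p.round(4),'r',np.hypot(*d).round(4),'ang',np.degrees(np.arctan2(d[1],d[0]))%360)
    cv2.imwrite('pics/'+fn,np.hstack(ims))
    o=bot.get_obs();print(o['time_s'],o['ee_pos'],o['contact_force'],o['gripper_width'])
E
python3 -c "
from h import *
collar('p1.png')"
```

```text
side blue 226 [ 0.4917 -0.0912] r 0.0579 ang 168.07439822935407
side yellow 235 [ 0.514  -0.1474] r 0.056 ang 232.13337337830487
top blue 151 [ 0.5039 -0.0898] r 0.0464 ang 163.1790583805849
top yellow 67 [ 0.5294 -0.1455] r 0.0464 ang 245.90705560867085
9.35 [ 0.4909836  -0.0912843   0.18300523] [-0.12473797  0.58644425 -1.95096356] 0.01864967453964423
```

View pics/p1.png

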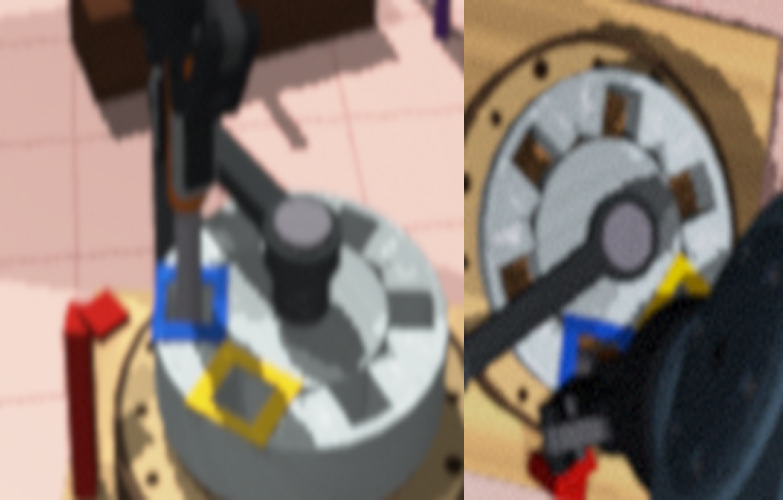

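The blue frame is centred at about (190,303) in the left crop, at roughly 170° against the pointer's 171°, with the bar in it. Yellow now sits at about 231°. Lifting and moving over to yellow.

step_arm:
  rows:
    - [0,0,0,0,0,0,0.01]
    - [0,0,0.01,0,0,0,0.01]
    - [0,0,0.025,0,0,0,0.01]
    - [0,0,0.04,0,0,0,0.01]
    - [0,0,0.055,0,0,0,0.01]
    - [0,0,0.065,0,0,0,0.01]
    - [0.004,-0.011,0.065,0,0,0,0.01]
    - [0.01,-0.028,0.065,0,0,0,0.01]
    - [0.017,-0.046,0.065,0,0,0,0.01]
    - [0.021,-0.057,0.065,0,0,0,0.01]
    - [0.021,-0.057,0.065,0,0,0,0.01]
    - [0.021,-0.057,0.065,0,0,0,0.01]

```text
time_s: 10.55
ee_pos: [0.5121, -0.1492, 0.2475]
tcp_rot: [-0.001, 0.99, 0.144, -0.001]
contact_force: [0.4, -0.4, -2.4]
gripper_width: 0.0188
grip_force: 58.9
```

```bash
python3 -c "
from h import *
collar('p2.png')"
```

```text
side blue 251 [ 0.4917 -0.0912] r 0.0579 ang 168.07439822935407
side yellow 289 [ 0.5137 -0.1472] r 0.056 ang 231.839865158557
top blue 292 [ 0.4924 -0.0946] r 0.0565 ang 171.22894771838452
top yellow 257 [ 0.5133 -0.1491] r 0.0577 ang 232.650878236621
10.65 [ 0.51210648 -0.14848922  0.24790026] [ 0.22917875  0.54406454 -1.94805024] 0.01882000831093669
```

View pics/p2.png

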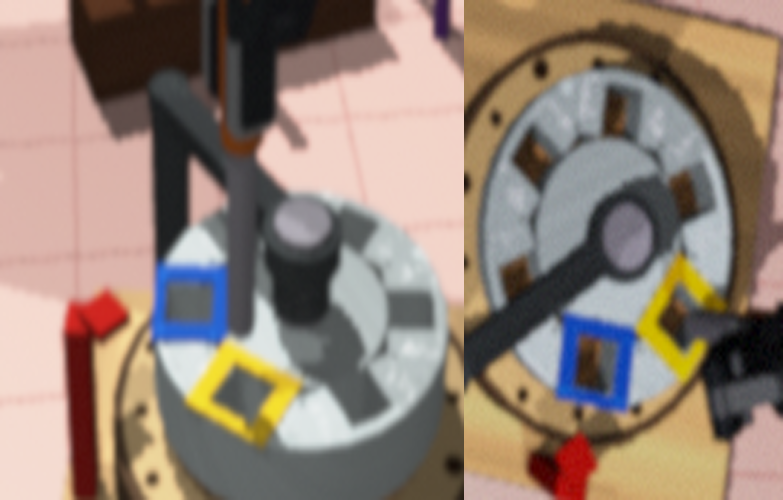

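Blue stands at 171° (top view), opposite the pointer. The bar hangs over yellow (bar x 240, socket x 245 in the crop). Lowering with a 1 mm correction.

step_arm:
  rows:
    - [0.001,0,-0.01,0,0,0,0.01]
    - [0.001,0,-0.02,0,0,0,0.01]
    - [0.001,0,-0.03,0,0,0,0.01]
    - [0.001,0,-0.038,0,0,0,0.01]
    - [0.001,0,-0.045,0,0,0,0.01]
    - [0.001,0,-0.052,0,0,0,0.01]
    - [0.001,0,-0.059,0,0,0,0.01]
    - [0.001,0,-0.066,0,0,0,0.01]
    - [0.001,0,-0.066,0,0,0,0.01]

```text
time_s: 11.55
ee_pos: [0.5133, -0.1489, 0.1818]
tcp_rot: [-0.0, 0.989, 0.145, -0.0]
contact_force: [1.0, 0.8, -1.8]
gripper_width: 0.0189
grip_force: 59.1
```

step_arm:
  rows:
    - [-0.003,0.0024,0,0,0,0,0.01]
    - [-0.006,0.005,0,0,0,0,0.01]
    - [-0.009,0.008,0,0,0,0,0.01]
    - [-0.012,0.0115,-0.001,0,0,0,0.01]
    - [-0.014,0.015,-0.001,0,0,0,0.01]
    - [-0.016,0.0185,-0.001,0,0,0,0.01]
    - [-0.018,0.022,-0.0015,0,0,0,0.01]
    - [-0.0195,0.026,-0.0015,0,0,0,0.01]
    - [-0.0205,0.03,-0.002,0,0,0,0.01]
    - [-0.0215,0.0335,-0.002,0,0,0,0.01]
    - [-0.022,0.0375,-0.002,0,0,0,0.01]
    - [-0.0225,0.0415,-0.0025,0,0,0,0.01]
    - [-0.0225,0.0455,-0.0025,0,0,0,0.01]
    - [-0.0225,0.05,-0.003,0,0,0,0.01]
    - [-0.022,0.054,-0.003,0,0,0,0.01]
    - [-0.0215,0.057,-0.003,0,0,0,0.01]
    - [-0.0215,0.057,-0.003,0,0,0,0.01]
    - [-0.0215,0.057,-0.003,0,0,0,0.01]

```text
time_s: 13.35
ee_pos: [0.4915, -0.0912, 0.179]
tcp_rot: [-0.001, 0.989, 0.145, -0.0]
contact_force: [0.8, -1.1, -2.8]
gripper_width: 0.0186
grip_force: 58.9
```

```bash
python3 -c "
from h import *
collar('p3.png',.119)"
```

```text
side blue 39 [ 0.5114 -0.0564] r 0.0596 ang 128.28146916390648
side yellow 210 [ 0.4908 -0.0923] r 0.0586 ang 169.22458822843322
top blue 160 [ 0.5345 -0.0464] r 0.0585 ang 103.61710651728582
top yellow 130 [ 0.5043 -0.0904] r 0.0458 ang 163.8243876428108
13.45 [ 0.4915097  -0.09147241  0.17900743] [ 0.01009931 -0.55394984 -2.27765873] 0.018321637214298678
```

Yellow stands at 169–171°, at the pointer. Lowering 3 mm so the bar seats, then opening and going straight up.

step_arm:
  rows:
    - [0,0,-0.002,0,0,0,0.01]
    - [0,0,-0.003,0,0,0,0.01]
    - [0,0,-0.003,0,0,0,0.02]
    - [0,0,-0.003,0,0,0,0.03]
    - [0,0,-0.003,0,0,0,0.055]
    - [0,0,-0.003,0,0,0,0.055]
    - [0,0,-0.003,0,0,0,0.055]
    - [0,0,0.01,0,0,0,0.055]
    - [0,0,0.03,0,0,0,0.055]
    - [0,0,0.05,0,0,0,0.055]
    - [0,0,0.08,0,0,0,0.055]
    - [0,0,0.11,0,0,0,0.055]
    - [0,0,0.14,0,0,0,0.055]
    - [0,0,0.16,0,0,0,0.055]
    - [0,0,0.16,0,0,0,0.055]
    - [0,0,0.16,0,0,0,0.055]

```text
time_s: 15.05
ee_pos: [0.4919, -0.0918, 0.3397]
tcp_rot: [0.0, 0.989, 0.145, 0.0]
contact_force: [0.2, 0.1, -0.8]
gripper_width: 0.055
grip_force: 0.0
```

```bash
python3 -c "
from h import *
collar('p4.png',.119)"
```

```text
side blue 78 [ 0.5165 -0.0579] r 0.0554 ang 125.0784415612496
side yellow 207 [ 0.4909 -0.0947] r 0.058 ang 171.57696167579272
top blue 157 [ 0.5353 -0.0459] r 0.0587 ang 102.76062042584977
top yellow 230 [ 0.4912 -0.0954] r 0.0576 ang 172.2485843408188
15.15 [ 0.49127046 -0.09158637  0.33808596] [-0.41266661 -0.49955125  0.59276577] 0.054729505532326354
```

View pics/p4.png

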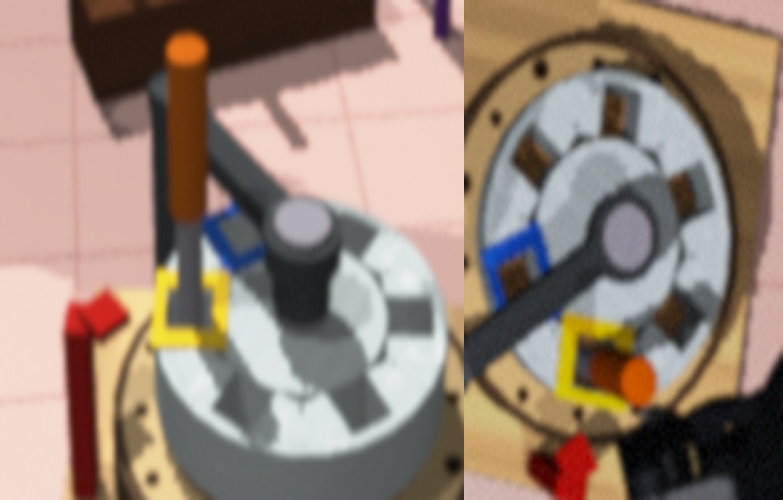

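The bar stands upright in the yellow socket (crop (190,310)), the socket is at about 172° against the pointer's 171°, and the gripper is clear. Handing in.

```bash
python3 -c "
from workcell import bot
print(bot.close_job())"
```

```text
the job is handed in; nothing more can be done
None
```

I pulled the blue socket and then the yellow one round to the pointer, each to within about 1°, let go of the bar, which stands upright in the yellow socket, and handed the job in at about 15 s; no verdict was returned.

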